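# Slide the graphite marver round the bench fixtures and press it home in its holder

### The arm

A 7-joint arm with a two-finger parallel gripper is mounted at the origin on the work surface. World frame = base frame: x ahead of the robot, y to its left, z up, the work surface at z = 0. Lengths are in m, angles in rad, forces in N, time in s.
With the tool pointing down it reaches from about 0.4 to 0.85 m from the base axis. Payload 10.4 kg.
Tool frame: the origin (TCP) lies at the very end of the fingers, on their centre line; the grasp point (between the pads) lies manip.hold_point_z behind it (manip.hold_point_z is the distance from the TCP to the grasp point, in m); z points along the fingers, y is the direction in which the jaws open and shut (so a half turn about z gives the same grasp; the last joint's range is limited). The gripper opens to 85 mm and grips with 20 to 120 N. Pads are 22 mm wide; open, the fingers measure 114 mm over their backs; the gripper's body (76 mm by 85 mm) begins 54 mm behind the grasp point. The pads swing forward as they close: fully open they stand 13 mm farther back than shut.
Start: joints at [1.104, 0.332, -0.065, 1.46, 0.022, 1.35, -0.088], TCP at [0.268, -0.564, 0.231] pointing down, gripper open.
Joint ranges: [-2.6, 2.6], [-0.5, 2.12], [-1.47, 1.34], [0.16, 2.42], [-1.27, 4.41], [0.06, 2.06], [-2.6, 2.6]. Speed limits (rad/s): [2.22, 2.22, 2.79, 2.79, 3.14, 3.14, 3.14].

### API

Orientations are given as a unit quaternion [x, y, z, w].
In Python, from workcell import manip gives the robot as it stands.
- The arm moves only by the tool jog_arm, never from a script. Its arguments are lists of equal length, an entry for each row: "translation": the shift along the world's x, y, z in mm, a list of three; "turn": the turn about the world's z in degrees. In form: {"translation": [[x, y, z], ...], "turn": [turn, ...]}. A call has 1 to 12 rows; each row is the pose to reach, as a shift and turn from the pose measured when the call began; what a row does not reach only later rows make up. A row lasts 1/12 s, in which the tool goes at most 41.7 mm and 7.16 degrees, less where a joint would pass 70% of its speed; a pose out of reach is approached as far as the arm can. A call with a gripper value outside its range is refused whole. "grip" is the finger opening in mm, from 0 to 85.4, set as the call begins (left out, the last holds). The fingers move at their own pace and stop on an object; "grip_force" is the grip in N (left out, the last holds). Time passes only in rows, so rows that repeat a pose let the fingers close. It gives the time, the measured TCP pose, the force and the opening at its end, in the units of the state.
- manip.get_obs(): the state, without advancing time (a new reading comes with each control period).
- manip.camera(name): name is "scene" or "top" or "wrist"; returns a dict with "frame" (400x640x3 uint8, red, green, blue), "mtx" (3x3 intrinsics, pixels), "k1" (the pictures are not rectified: a ray, as slopes to the right and down, at radius r is drawn at 1 + k1 r^2 times it, then the intrinsics apply), "pose" (4x4, takes a point from camera to world coordinates). Camera axes: x right, y down, z forward; pixel columns grow to the right and rows downward; lengths in m; the calibration is good to about 2 mm. A picture is of the moment at which its call begins. There is no depth.
- manip.hand_in(): hands the job in, once; it reports no verdict.
Trained networks look in a picture, given as the dict that the camera call returned (one of the last four; its "shot" number tells which), for a name from the list of things; names that differ only in an ending like _2 or _b are one class to them, and where a whole thing is asked for, a point or a joint stands for the part that bears it (a point fixed in the world has none). Each returns a list of dicts, best first, with "confidence" (0 to 1); they miss things now and then, are a little off and sometimes report something else, mostly with a low value. They report only what shows in the picture. A call takes as long as a camera call.
- manip.outline_of(picture, label): "mask" (400x640 bool, what is visible of it) and "extent" ([left, top, right, bottom] in pixels, round what is visible of it).
- manip.pinpoint(picture, label): "at" ([column, row] in pixels: a listed point, or the origin of a listed thing).
The state is a dict: "clock": time; "joint_pos": joint angles; "joint_velocities": joint speeds; "tau": joint torques, N m; "position": TCP position; "ee_rot": TCP orientation; "ft_force": force on the tool from outside, world axes, zero at the start; "torque": the same for the moment, N m; "grip_width": opening from 0.0 (shut) to 1.0 (fully open).
Only numpy, scipy, OpenCV 4.12 (cv2) and the standard library are available. Lean on these libraries where they do the work, as an engineer would, in place of code of your own. Each camera call takes 0.05 s, during which the arm holds its last target. There are 200 camera calls.

### The job

Push the round graphite marver along the bench, keeping it flat on the bench, round the steel rod rest and the wooden tool block without it or the robot touching either of them, and into the open mouth of the sprung holder. Press it fully home against the holder's screw-set stop, wherever that has been set, firmly but gently: about 10 newtons on the stop itself, on top of what the sliding takes, and never over 18 (graphite chips). Leave it bearing on the stop between the jaws, and do not disturb the other things on the bench.

Things in the scene. Friction and masses are not known exactly. Their poses are not given: they have to be found in the camera images.
- marver: the object to push: a plain solid graphite disc (dark grey), 104 mm in diameter, 40 mm high, 0.4 to 0.9 kg, lying flat and loose on the bench; too wide to be gripped. Origin at the centre of its underside, z up
- holder: the fixed holder: a low U-shaped aluminium frame, 14 mm high, x -95 to +95 mm, y -98 to +27 mm, open towards its own +y: the marver goes in along its -y. Origin on the bench between the middles of the jaw pads; z up. Behind the jaws, steel posts 36 mm high stand at x = -87 and +87 mm, y -15 to +15 mm
- mouth (a point): point on the bench on the holder's centre line, 48 mm from its origin along its +y, between the tips of the two brass jaws, where the mouth is widest (about 130 mm). Axes as holder
- jaw_a: sprung brass jaw on the holder's +x side; its origin coincides with the holder's when at rest and moves outwards with it. Pad face 50 mm from the centre line, y -26 to +22 mm, z 6 to 32 mm, then flared out 31 degrees to y = +48 mm. The marver pushes it out 2 mm (10 mm possible) against about 3 N; friction between the jaws adds a few newtons and keeps the marver where it is left
- jaw_b: sprung brass jaw on the holder's -x side; its origin coincides with the holder's when at rest and moves outwards with it. Pad face 50 mm from the centre line, y -26 to +22 mm, z 6 to 32 mm, then flared out 31 degrees to y = +48 mm. The marver pushes it out 2 mm (10 mm possible) against about 3 N; friction between the jaws adds a few newtons and keeps the marver where it is left
- stop: the holder's steel stop: a fixed bracket 70 mm wide, 16 mm thick, 36 mm high, origin at the centre of its underside, 90 mm from the holder's origin along the holder's -y. It carries a steel pad 50 mm wide (z 6 to 32 mm) set by a screw, rigid, whose face lies 36 to 68 mm from the holder's origin along -y: the setting differs each time, is not measured, and is found by pushing against it
- seat (a point): the point at the holder's origin; axes as holder (+y out of the mouth). The marver's centre ends up on the holder's centre line, 16 mm before to 16 mm beyond this point, wherever the stop's pad stands
- rod_rest: fixed obstacle, not to be touched: a dark steel rod rest with two notched combs, 90 mm (its x) by 46 mm (its y), 50 mm high; origin at the centre of its underside
- tool_block: fixed obstacle, not to be touched: a wooden tool block with drilled holes, 90 mm (its x) by 46 mm (its y), 50 mm high; origin at the centre of its underside
- frit_jar: bystander: closed jar, 58 mm in diameter, 75 mm high; origin at the centre of its underside
- bell_mould: bystander: small turned brass mould, 52 mm in diameter, 38 mm high; origin at the centre of its underside
- small_paddle: bystander: small graphite paddle with a wooden handle lying along its x from -115 to +93 mm, 40 mm wide, 18 mm high; origin on the bench, near its middle
- tin: bystander: round flat aluminium tin, 68 mm in diameter, 45 mm high; origin at the centre of its underside
- pick: bystander: a pick with a handle, about 190 mm long, lying along its x on the bench; origin near its middle
- tube_stub: bystander: a short upright piece of glass tube, 42 mm in diameter, 60 mm high; origin at the centre of its underside

How it is judged:
On the way:
1. the marver is pressed against the stop with at least 5 N for 0.15 s (contact force between marver and stop above 5 N), for 0.15 s.
At the end, for the whole second after the job is handed in: the marver lies flat and at rest between the jaws, still bearing on the stop (more than 0.3 N), its centre within 6 mm of the centre line of the holder and at most 19 mm before or 21 mm beyond the seat point (y of marver in the frame of seat between -0.021 and 0.019 m and x of marver in the frame of seat between -0.006 and 0.006 m and height (world z) of marver below 0.004 m and angle between marver's own z axis and vertical below 0.05 rad and linear speed of marver below 0.01 m/s and contact force between marver and stop above 0.3 N); the robot touches nothing.
It fails at once if anything touches the rod rest (contact force between anything else and rod_rest above 0.3 N).
It fails at once if anything touches the tool block (contact force between anything else and tool_block above 0.3 N).
It fails at once if the marver is pressed against the stop with over 18 N (contact force between marver and stop above 18 N).
It fails at once if the marver is lifted or tipped (height (world z) of marver above 0.008 m or angle between marver's own z axis and vertical above 0.15 rad).
It fails at once if a bystander is moved by more than 15 mm (distance of any of frit_jar, bell_mould, small_paddle, tin, pick, tube_stub from where it was at the start of the episode above 0.015 m).
It also fails if it takes over 72 s, if anything falls off the work surface, if the arm or the gripper's body presses on something with over 40 N, if the wrist force passes 120 N, or if a joint passes its speed limit or range.

## Working session

There is one attempt and no reset: what is moved stays moved. The work goes in short steps, Python scripts to look and compute and a tool call to move; the robot and the scene stay as the last step left them, time stands still between calls to the robot, and variables do not carry over. Pictures are saved under pics/ and viewed, about 8 in all and at most 12, crops included, and the job is handed in when it is done.

Besides the shell and the picture viewer there is one more tool, called after ">>>" by a JSON object that holds its "name" and its "arguments". jog_arm: Moves the arm, as the interface text tells. Its arguments: {"type":"object","properties":{"translation":{"type":"array"},"turn":{"type":"array"},"grip":{"type":"number"},"grip_force":{"type":"number"}},"required":["translation","turn"]}

```bash
ls; mkdir -p pics; cat > h.py <<'E'
import numpy as np, cv2
from workcell import manip
def ray(p,px):
    K=p["mtx"];k1=p["k1"]
    d=np.array([(px[0]-K[0][2])/K[0][0],(px[1]-K[1][2])/K[1][1]]);s=d.copy()
    for _ in range(20): s=d/(1+k1*(s@s))
    T=np.array(p["pose"]);return T[:3,3],T[:3,:3]@np.array([s[0],s[1],1])
def at(p,px,z=0):
    o,d=ray(p,px);return (o+d*(z-o[2])/d[2])[:2]
def proj(p,X):
    T=np.array(p["pose"]);c=T[:3,:3].T@(np.array(X,float)-T[:3,3]);s=c[:2]/c[2];s=s*(1+p["k1"]*(s@s))
    K=p["mtx"];return np.array([K[0][0]*s[0]+K[0][2],K[1][1]*s[1]+K[1][2]])
def save(p,n): cv2.imwrite("pics/"+n,cv2.cvtColor(p["frame"],cv2.COLOR_RGB2BGR))
E
python3 - <<'E'
from h import *
N="marver holder mouth jaw_a stop seat rod_rest tool_block frit_jar bell_mould small_paddle tin pick tube_stub".split()
for c in ["top","scene"]:
    p=manip.camera(c);save(p,c+"0.png");print(c,p["pose"],p["mtx"],p["k1"])
    for n in N:
        print(n,[(np.round(r["at"]),np.round(at(p,r["at"]),4),round(r["confidence"],2)) for r in manip.pinpoint(p,n)[:2]])
print(manip.get_obs(), manip.hold_point_z)
E
```

```text
pics
top [[-0.13792026 -0.96994964  0.20043876  0.40988002]
 [-0.9904415   0.13545572 -0.02602654 -0.04028041]
 [-0.00190614 -0.20211245 -0.97936047  0.93407238]
 [ 0.          0.          0.          1.        ]] [[406.60864533   0.         319.65221667]
 [  0.         406.60864533 195.6135584 ]
 [  0.           0.           1.        ]] -0.031814061995195944
marver [(array([168., 256.]), array([0.51  , 0.2981]), 0.66)]
holder []
mouth []
jaw_a []
stop [(array([450., 240.]), array([ 0.4562, -0.3484]), 0.91)]
seat [(array([231., 265.]), array([0.4691, 0.1571]), 0.64)]
rod_rest [(array([305., 166.]), array([ 0.6761, -0.0396]), 0.94)]
tool_block [(array([230., 266.]), array([0.4678, 0.1593]), 0.58)]
frit_jar [(array([172., 155.]), array([0.749 , 0.2742]), 0.77), (array([253., 134.]), array([0.7753, 0.0732]), 0.24)]
bell_mould [(array([321., 298.]), array([ 0.3681, -0.0364]), 0.69), (array([169., 256.]), array([0.5101, 0.2956]), 0.44)]
small_paddle [(array([254., 132.]), array([0.7805, 0.07  ]), 0.63)]
tin [(array([392., 144.]), array([ 0.7024, -0.2549]), 0.79)]
pick [(array([474., 183.
[... 1666 characters left out ...]
([ 1.10439816,  0.33221752, -0.06471219,  1.46008857,  0.02158191,
        1.34993206, -0.08849621]), 'joint_velocities': array([ 7.76543495e-04, -7.00912872e-05,  1.03900351e-03,  2.91889862e-06,
       -8.88876246e-04,  4.88474252e-05, -2.15613684e-03]), 'tau': array([ 1.51264226e-04, -6.25220633e+01,  4.90158575e-02, -3.91824603e+01,
        1.64713792e-02,  1.79898845e-03, -2.23395809e-07]), 'position': array([ 0.2683918 , -0.56445383,  0.23133206]), 'ee_rot': array([9.75479674e-01, 2.20089536e-01, 2.39335098e-05, 1.85257277e-05]), 'ft_force': array([-0.58408062, -0.06594191, -0.36699285]), 'torque': array([-0.02488006,  0.03019812, -0.01471639]), 'grip_width': 1.0046107156103152} 0.0187
```

View pics/top0.png

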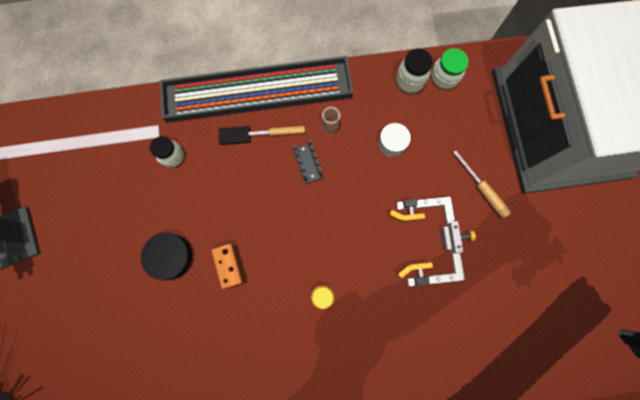

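View pics/scene0.png

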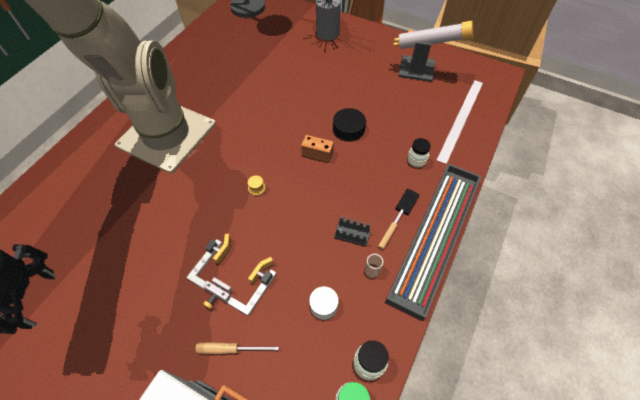

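The top view shows the disc at (166,256), tool block (228,265), rod rest (308,162), bell mould (322,297), tin (395,138), and the holder around (430,242) with its mouth facing left (+y). The scene view agrees. I'll move above the holder for a wrist view.

>>> {"name": "jog_arm", "arguments": {"translation": [[15, 35, 10], [30, 70, 20], [45, 105, 30], [60, 140, 40], [75, 175, 50], [90, 210, 60], [105, 245, 70], [125, 280, 80], [150, 310, 90], [170, 330, 100], [190, 340, 100], [190, 340, 100]], "turn": [6, 12, 18, 24, 30, 36, 42, 48, 54, 60, 64.6, 64.6], "grip": 50}}

```text
clock: 2.5
position: [0.4617, -0.2206, 0.332]
ee_rot: [0.703, 0.711, 0.001, 0.001]
ft_force: [0.1, -0.1, -1.0]
grip_width: 0.586
```

```bash
python3 - <<'E'
from h import *
o=manip.get_obs();print(o["position"],o["ee_rot"],o["grip_width"],o["clock"],o["ft_force"])
for c in ["wrist","top"]:
    p=manip.camera(c);save(p,c+"1.png");print(c,np.round(p["pose"],3))
    for n in "holder mouth jaw_a jaw_b stop seat rod_rest tool_block marver tin".split():
        print(n,[(np.round(r["at"]),np.round(at(p,r["at"]),4),round(r["confidence"],2)) for r in manip.pinpoint(p,n)[:2]])
E
```

```text
[ 0.46172906 -0.22064763  0.33197839] [7.02852220e-01 7.11334786e-01 1.06295134e-03 6.70932655e-04] 0.5862898669336413 2.5 [ 0.06211918 -0.10522216 -0.99405549]
wrist [[ 1.     0.01   0.005  0.46 ]
 [ 0.011 -0.954 -0.3   -0.143]
 [ 0.002  0.3   -0.954  0.474]
 [ 0.     0.     0.     1.   ]]
holder []
mouth []
jaw_a []
jaw_b []
stop [(array([319., 234.]), array([ 0.4602, -0.3515]), 0.91)]
seat []
rod_rest [(array([492.,  24.]), array([ 0.6854, -0.0483]), 0.67)]
tool_block []
marver []
tin [(array([484., 175.]), array([ 0.706 , -0.2539]), 0.82)]
top [[-0.138 -0.97   0.2    0.41 ]
 [-0.99   0.135 -0.026 -0.04 ]
 [-0.002 -0.202 -0.979  0.934]
 [ 0.     0.     0.     1.   ]]
holder []
mouth []
jaw_a []
jaw_b []
stop []
seat []
rod_rest [(array([308., 164.]), array([ 0.6797, -0.0492]), 0.96)]
tool_block [(array([231., 268.]), array([0.4634, 0.157 ]), 0.98)]
marver [(array([169., 258.]), array([0.5057, 0.2968]), 0.85)]
tin [(array([389., 144.]), array([ 0.7049, -0.2494]), 0.82)]
```

View pics/wrist1.png

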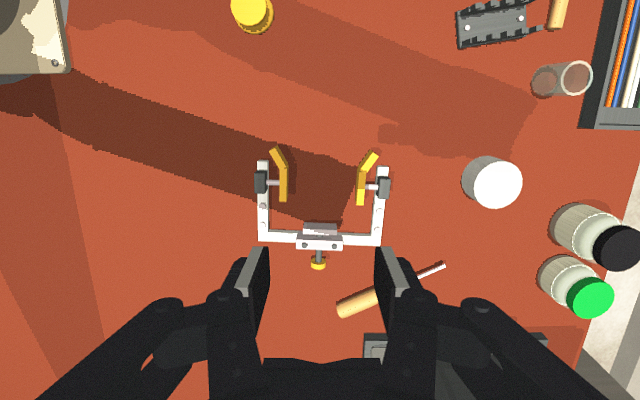

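Wrist view: holder clear, arms' front tips near (263,161) and (384,167), back bar at row ~240. Enlarging for corners.

```bash
python3 - <<'E'
from h import *
im=cv2.imread("pics/wrist1.png")[140:280,245:400]
cv2.imwrite("pics/crop1.png",cv2.resize(im,None,fx=5,fy=4.2857142,interpolation=cv2.INTER_CUBIC))
E
```

```text
(no output)
```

View pics/crop1.png

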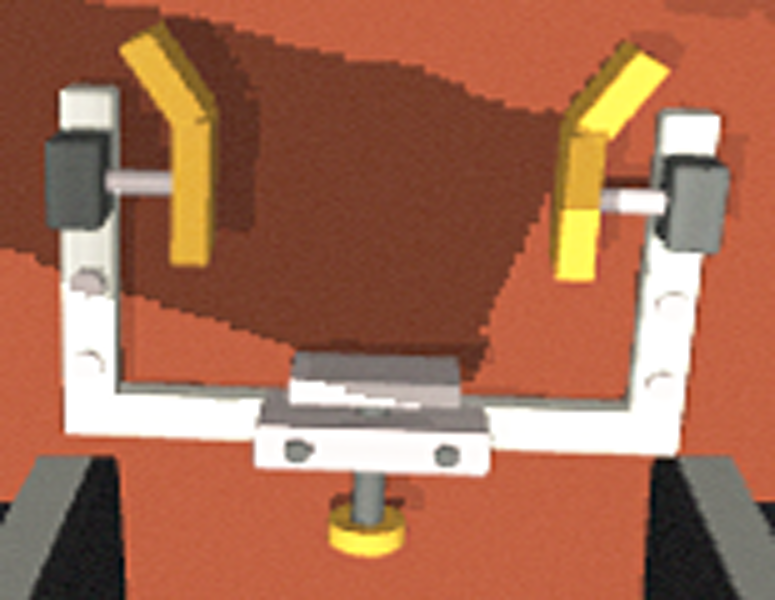

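```bash
python3 - <<'E'
from h import *
from scipy.optimize import least_squares
p=manip.camera("wrist")
pts=[(60,97,-95,27,14),(718,120,95,27,14),(65,433,-95,-98,14),(680,455,95,-98,14),(255,468,-35,-98,36),(489,473,35,-98,36),(258,425,-35,-82,36),(489,432,35,-82,36),(212,265,-50,-26,32),(558,279,50,-26,32)]
P=np.array(pts,float);uv=np.c_[P[:,0]/5+245,P[:,1]/4.2857+140];M=P[:,2:]/1000
def W(q,m):
    c,s=np.cos(q[2]),np.sin(q[2]);return [q[0]+c*m[0]-s*m[1],q[1]+s*m[0]+c*m[1],m[2]]
f=lambda q:np.ravel([proj(p,W(q,m))-u for m,u in zip(M,uv)])
r=least_squares(f,[.46,-.26,0.]);print(r.x,np.degrees(r.x[2]));print(np.round(r.fun.reshape(-1,2),1).tolist())
q=r.x
for u in [(290,380),(460,380),(375,381)]:
    w=at(p,(u[0]/5+245,u[1]/4.2857+140),.032)-q[:2];c,s=np.cos(q[2]),np.sin(q[2]);print("pad face",c*w[0]+s*w[1],-s*w[0]+c*w[1])
print("mouth",W(q,(0,.048,0)),"seat axis y",-np.sin(q[2]),np.cos(q[2]))
# footprints of obstacles, from top and scene masks (upper-face boxes)
pt=manip.camera("top")
def circ(n,z,R,p):
    o=manip.outline_of(p,n)
    if not o: print(n,"none");return
    m=o[0]["mask"].astype(np.uint8);print(n,o[0]["confidence"],o[0]["extent"],m.sum())
    ys,xs=np.nonzero(m);best=None
    def res(c):
        h=[proj(p,[c[0]+R*np.cos(a),c[1]+R*np.sin(a),zz]) for zz in (0,z) for a in np.linspace(0,6.28,40)]
        i=np.zeros(m.shape,np.uint8);cv2.fillConvexPoly(i,cv2.convexHull(np.float32(h)*16).astype(np.int32),1,shift=4)
        return (i!=m).sum()
    from scipy.optimize import minimize
    c=at(p,(xs.mean(),ys.mean()),z/2)
    r=minimize(res,c,method="Nelder-Mead",options=dict(initial_simplex=[c,c+[.01,0],c+[0,.01]]));print("  ",r.x,r.fun)
def box(n,p,z=.05):
    from scipy.optimize import minimize
    o=manip.outline_of(p,n)
    if not o: print(n,"none");return
    m=o[0]["mask"].astype(np.uint8);print(n,o[0]["confidence"],o[0]["extent"],m.sum())
    ys,xs=np.nonzero(m);c=at(p,(xs.mean(),ys.mean()),z/2)
    def res(q):
        h=[proj(p,W(q,(a*.045,b*.023,zz))) for zz in (0,z) for a in (-1,1) for b in (-1,1)]
        i=np.zeros(m.shape,np.uint8);cv2.fillConvexPoly(i,cv2.convexHull(np.float32(h)*16).astype(np.int32),1,shift=4)
        return (i!=m).sum()
    best=min((minimize(res,[*c,t],method="Nelder-Mead",options=dict(initial_simplex=[[*c,t],[c[0]+.01,c[1],t],[c[0],c[1]+.01,t],[*c,t+.3]])) for t in (-.6,-.2,.2,.6,1,1.4)),key=lambda r:r.fun);print("  ",best.x,best.fun)
ps=manip.camera("scene")
for P_ in (pt,ps):
    circ("marver",.04,.052,P_);circ("bell_mould",.038,.026,P_);box("tool_block",P_);box("rod_rest",P_)
E
```

```text
[ 0.45944788 -0.26871512 -0.04328404] -2.479992783567192
[[-0.5, -1.3], [0.9, -1.0], [-0.1, 0.4], [-0.0, 0.2], [-0.2, 0.3], [0.3, 1.0], [-0.6, 0.4], [1.0, 0.7], [-1.0, 0.1], [0.1, -0.3]]
pad face -0.025390954297028995 -0.06599595003699504
pad face 0.02409742255439483 -0.06384197144561786
pad face -0.0006303092683377334 -0.06528157303679348
mouth [np.float64(0.4615248656408234), np.float64(-0.22076007670205883), 0] seat axis y 0.04327052526537089 0.9990633922045482
marver 0.6 [140.3, 232.0, 190.5, 279.9] 1996
   [0.50755716 0.29434464] 81.0
bell_mould 0.91 [312.0, 282.6, 330.5, 311.9] 450
   [ 0.3747699  -0.03844307] 57.0
tool_block 0.96 [213.6, 242.5, 244.4, 287.9] 1068
   [0.46645642 0.15778441 0.13986381] 78.0
rod_rest 0.55 [295.0, 143.0, 323.7, 182.3] 742
   [ 0.67843936 -0.04678642  0.14246989] 211.0
marver 0.62 [332.2, 110.0, 367.7, 139.0] 910
   [0.50725471 0.29204215] 49.0
bell_mould 0.52 [249.5, 177.4, 265.3, 195.1] 293
   [ 0.37512135 -0.04352056] 88.0
tool_block 0.68 [299.9, 132.0, 336.4, 162.1] 634
   [0.46668876 0.15766204 0.12301376] 106.0
rod_rest 0.67 [335.7, 218.0, 370.2, 246.9] 671
   [ 0.67985813 -0.05203807  0.2536082 ] 213.0
```

>>> {"name": "jog_arm", "arguments": {"translation": [[-2, 40, 0], [-4, 80, 0], [-6, 120, 0], [-8, 160, 0], [-10, 200, 0], [-12, 240, 0], [-14, 280, 0], [-16, 320, 0], [-18, 360, 0], [-20, 400, 0], [-22, 440, 0], [-23, 480, 0]], "turn": [4, 8, 13, 18, 23, 28, 33, 38, 43, 48, 52.6, 52.6]}}

```text
clock: 5.15
position: [0.4349, 0.2574, 0.3319]
ee_rot: [0.318, 0.948, 0.0, 0.001]
ft_force: [0.7, -0.3, -0.3]
grip_width: 0.585
```

>>> {"name": "jog_arm", "arguments": {"translation": [[0, 35, 0], [0, 70, -20], [0, 85, -50], [0, 85, -80], [0, 85, -110], [0, 85, -140], [0, 85, -170], [0, 85, -200], [0, 85, -230], [0, 85, -250], [0, 85, -262], [0, 85, -262]], "turn": [0, 0, 0, 0, 0, 0, 0, 0, 0, 0, 0, 0]}}

```text
clock: 6.15
position: [0.4339, 0.3415, 0.0676]
ee_rot: [0.318, 0.948, -0.001, -0.001]
ft_force: [-1.3, -0.5, 0.8]
grip_width: 0.588
```

```bash
python3 - <<'E'
from h import *
o=manip.get_obs();print(o["position"],o["ee_rot"],o["grip_width"],o["clock"],o["ft_force"],o["joint_pos"])
p=manip.camera("wrist");save(p,"wrist2.png")
for n in ["marver","tool_block"]:
    print(n,[(np.round(r["at"]),np.round(at(p,r["at"]),4),round(r["confidence"],2)) for r in manip.pinpoint(p,n)[:2]])
E
```

```text
[0.43385696 0.34145684 0.06764466] [ 3.18120869e-01  9.48049386e-01 -1.10647258e-03 -5.00447011e-04] 0.5880691266881236 6.15 [-1.28877626 -0.46752138  0.78458114] [-0.01632293  0.48337481 -0.89153733  1.79548636  0.42474918  1.07031668
 -0.13911168]
marver [(array([328., 322.]), array([0.5081, 0.2921]), 0.71)]
tool_block []
```

View pics/wrist2.png

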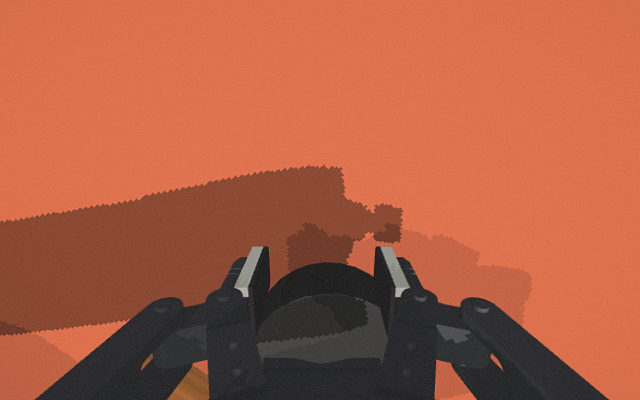

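Disc lies centred between the fingers ahead of them (ellipse top near (328,265)). Descend and approach.

>>> {"name": "jog_arm", "arguments": {"translation": [[3, 1, -20], [5, 1, -40], [5, 1, -54], [5, 1, -57], [10, -3, -57], [17, -8, -57], [22, -12, -57], [22, -12, -57], [22, -12, -57]], "turn": [0, 0, 0, 0, 0, 0, 0, 0, 0]}}

```text
clock: 7.05
position: [0.4585, 0.3307, 0.0149]
ee_rot: [0.319, 0.948, 0.001, 0.002]
ft_force: [0.1, -0.0, 0.3]
grip_width: 0.587
```

```bash
cat > plan.py <<'E'
from h import *
from scipy.interpolate import PchipInterpolator as PI
# disc-centre waypoints and tool heading (deg)
wp=np.array([[.508,.292,-37],[.545,.264,-40],[.580,.232,-60],[.592,.19,-80],[.594,.14,-92],[.575,.085,-106],[.545,.03,-116],[.508,-.03,-118],[.480,-.08,-112],[.4672,-.13,-98],[.4650,-.175,-92.5],[.4636,-.215,-92.5],[.4594,-.2687,-92.5]])
s=np.r_[0,np.cumsum(np.hypot(*np.diff(wp[:,:2],axis=0).T))]
f=PI(s,wp);D=.0566
def tool(q):
    x,y,h=f(q);return x-D*np.cos(np.radians(h)),y-D*np.sin(np.radians(h)),h
def state():
    o=manip.get_obs();e=o["ee_rot"];h=np.degrees(2*np.arctan2(e[1],e[0]))-180
    return o,o["position"],h
def rows(q0,step,n=12,z=.0105,off=(0,0)):
    o,P,h=state();print("clock",o["clock"],"P",np.round(P,4),"h",round(h,1),"F",np.round(o["ft_force"],1))
    Q=q0+step*np.arange(1,n+1);T=[tool(q) for q in Q]
    print([[round((t[0]-P[0])*1000),round((t[1]-P[1])*1000),round((z-P[2])*1000)] for t in T]);print([float(round(t[2]-h,1)) for t in T]);print("q end",Q[-1])
E
python3 - <<'E'
from plan import *
blk=[(.5142,.141),(.5082,.187)];rod=[(.630,-.0355),(.6395,-.080)]
Q=np.linspace(0,s[-1],200);C=np.array([f(q)[:2] for q in Q])
for c in blk+rod+[(.375,-.041)]: print(c,np.hypot(*(C-c).T).min())
print(s); rows(0,.010)
E
```

```text
(0.5142, 0.141) 0.07862921273819956
(0.5082, 0.187) 0.08338557588046765
(0.63, -0.0355) 0.10654617837173888
(0.6395, -0.08) 0.13822632787835354
(0.375, -0.041) 0.11201178197030154
[0.         0.04640043 0.09382405 0.13750471 0.1875447  0.24573404
 0.30838386 0.378875   0.43618119 0.48779359 0.53284734 0.57287183
 0.62673583]
clock 7.05 P [0.4585 0.3307 0.0149] h -37.2 F [ 0.1 -0.   0.3]
[[13, -10, -4], [21, -16, -4], [29, -21, -4], [38, -27, -4], [46, -32, -4], [57, -36, -4], [68, -40, -4], [80, -43, -4], [90, -48, -4], [98, -54, -4], [106, -61, -4], [114, -69, -4]]
[0.0, -0.4, -1.2, -2.1, -3.4, -6.3, -10.8, -16.0, -21.0, -25.6, -30.6, -35.6]
q end 0.12
```

>>> {"name": "jog_arm", "arguments": {"translation": [[7, -5, -4], [13, -10, -4], [21, -16, -4], [29, -21, -4], [38, -27, -4], [46, -32, -4], [46, -32, -4]], "turn": [0, 0, -0.4, -1.2, -2.1, -3.4, -3.4]}}

```text
clock: 7.63
position: [0.5056, 0.2984, 0.011]
ee_rot: [0.348, 0.938, 0.002, 0.002]
ft_force: [-0.0, 0.8, 0.2]
grip_width: 0.588
```

```bash
cat >> plan.py <<'E'
def disc(cam="wrist"):
    from scipy.optimize import minimize
    p=manip.camera(cam);o=manip.pinpoint(p,"marver");o2=[x for x in o if x["confidence"]>.3][:1]
    _,P,h=state()
    for x in o2:
        w=at(p,x["at"]);d=w-P[:2];u=np.array([np.cos(np.radians(h)),np.sin(np.radians(h))])
        print(cam,"disc",np.round(w,4),"ahead",round(d@u,4),"left",round(u[0]*d[1]-u[1]*d[0],4),x["confidence"])
E
python3 - <<'E'
from plan import *
disc();disc("top");rows(.05,.010)
E
```

```text
wrist disc [0.5488 0.2631] ahead 0.0566 left 0.0018 0.57
top disc [0.5593 0.2624] ahead 0.0654 left 0.0083 0.8
clock 7.8333 P [0.5042 0.2986 0.0108] h -40.6 F [0.4 0.6 0.1]
[[11, -4, 0], [23, -8, 0], [34, -11, 0], [44, -16, 0], [52, -21, 0], [60, -29, 0], [68, -37, 0], [74, -46, 0], [79, -55, 0], [82, -65, 0], [85, -75, 0], [88, -85, 0]]
[-3.0, -7.5, -12.6, -17.7, -22.3, -27.3, -32.2, -36.7, -40.2, -43.0, -45.4, -47.5]
q end 0.16999999999999998
```

>>> {"name": "jog_arm", "arguments": {"translation": [[11, -4, 0], [23, -8, 0], [34, -11, 0], [44, -16, 0], [52, -21, 0], [60, -29, 0], [68, -37, 0], [74, -46, 0], [79, -55, 0], [82, -65, 0], [85, -75, 0], [88, -85, 0]], "turn": [-3.0, -7.5, -12.6, -17.7, -22.3, -27.3, -32.2, -36.7, -40.2, -43.0, -45.4, -47.5]}}

```text
clock: 8.83
position: [0.5919, 0.2142, 0.0108]
ee_rot: [0.695, 0.719, 0.001, 0.002]
ft_force: [-0.1, 5.1, -1.8]
grip_width: 0.584
```

```bash
python3 - <<'E'
from plan import *
disc();disc("top");rows(.165,.010)
E
```

```text
wrist disc [0.5945 0.1579] ahead 0.0536 left 0.0001 0.93
top disc [0.6006 0.1525] ahead 0.0606 left 0.0063 0.97
clock 9.0333 P [0.5923 0.2129 0.0108] h -88.0 F [-0.6  0.8 -0. ]
[[1, -4, 0], [3, -14, 0], [5, -24, 0], [5, -33, 0], [4, -43, 0], [3, -53, 0], [1, -63, 0], [-2, -73, 0], [-4, -82, 0], [-6, -92, 0], [-9, -101, 0], [-13, -111, 0]]
[-1.1, -3.4, -5.8, -8.3, -10.9, -13.4, -15.7, -17.8, -19.8, -21.8, -23.7, -25.4]
q end 0.28500000000000003
```

>>> {"name": "jog_arm", "arguments": {"translation": [[1, -4, 0], [3, -14, 0], [5, -24, 0], [5, -33, 0], [4, -43, 0], [3, -53, 0], [1, -63, 0], [-2, -73, 0], [-4, -82, 0], [-6, -92, 0], [-9, -101, 0], [-13, -111, 0]], "turn": [-1.1, -3.4, -5.8, -8.3, -10.9, -13.4, -15.7, -17.8, -19.8, -21.8, -23.7, -25.4]}}

```text
clock: 10.03
position: [0.5792, 0.1011, 0.0109]
ee_rot: [0.837, 0.547, -0.0, 0.002]
ft_force: [2.6, 3.7, -1.1]
grip_width: 0.587
```

```bash
python3 - <<'E'
from plan import *
disc();disc("top");rows(.283,.010)
E
```

```text
top disc [0.5579 0.0538] ahead 0.0515 left -0.0006 0.58
clock 10.2333 P [0.579  0.1008 0.0108] h -113.5 F [0.6 0.3 0.1]
[[-3, -6, 0], [-7, -15, 0], [-11, -24, 0], [-16, -33, 0], [-21, -41, 0], [-26, -50, 0], [-31, -59, 0], [-36, -67, 0], [-41, -76, 0], [-47, -84, 0], [-52, -93, 0], [-58, -101, 0]]
[-1.1, -2.2, -2.7, -3.2, -3.6, -3.9, -4.2, -4.4, -4.5, -4.5, -4.0, -3.1]
q end 0.40299999999999997
```

>>> {"name": "jog_arm", "arguments": {"translation": [[-3, -6, 0], [-7, -15, 0], [-11, -24, 0], [-16, -33, 0], [-21, -41, 0], [-26, -50, 0], [-31, -59, 0], [-36, -67, 0], [-41, -76, 0], [-47, -84, 0], [-52, -93, 0], [-58, -101, 0]], "turn": [-1.1, -2.2, -2.7, -3.2, -3.6, -3.9, -4.2, -4.4, -4.5, -4.5, -4.0, -3.1]}}

```text
clock: 11.23
position: [0.5206, -0.0006, 0.0108]
ee_rot: [0.851, 0.526, -0.001, 0.002]
ft_force: [3.1, 3.8, -0.4]
grip_width: 0.585
```

```bash
python3 - <<'E'
from plan import *
disc();disc("top");rows(.402,.010)
E
```

```text
wrist disc [ 0.4963 -0.0507] ahead 0.0538 left 0.0009 0.63
top disc [ 0.4991 -0.0496] ahead 0.053 left 0.0028 0.8
clock 11.4333 P [ 0.5204 -0.001   0.0106] h -116.7 F [ 0.7 -0.2 -0.5]
[[-6, -6, 0], [-12, -15, 0], [-17, -23, 0], [-22, -31, 0], [-28, -40, 0], [-34, -49, 0], [-39, -58, 0], [-44, -67, 0], [-46, -77, 0], [-49, -87, 0], [-51, -97, 0], [-52, -107, 0]]
[1.1, 2.5, 4.0, 5.7, 8.4, 11.6, 14.8, 17.5, 19.4, 21.1, 22.6, 23.7]
q end 0.522
```

>>> {"name": "jog_arm", "arguments": {"translation": [[-6, -6, 0], [-12, -15, 0], [-17, -23, 0], [-22, -31, 0], [-28, -40, 0], [-34, -49, 0], [-39, -58, 0], [-44, -67, 0], [-46, -77, 0], [-49, -87, 0], [-51, -97, 0], [-52, -97, 0]], "turn": [1.1, 2.5, 4.0, 5.7, 8.4, 11.6, 14.8, 17.5, 19.4, 21.1, 22.6, 23.7]}}

```text
clock: 12.43
position: [0.4683, -0.0989, 0.0106]
ee_rot: [0.725, 0.689, -0.001, 0.003]
ft_force: [0.2, -0.0, -0.6]
grip_width: 0.586
```

```bash
python3 - <<'E'
from plan import *
disc();disc("top");rows(.515,.006)
p=manip.camera("wrist");save(p,"wrist3.png")
E
```

```text
wrist disc [ 0.466  -0.1553] ahead 0.0572 left 0.0009 0.97
clock 12.6333 P [ 0.4683 -0.0977  0.0105] h -93.0 F [ 0.8 -0.3  0.2]
[[0, -9, 0], [0, -15, 0], [-1, -21, 0], [-1, -27, 0], [-1, -33, 0], [-1, -39, 0], [-2, -45, 0], [-2, -51, 0], [-2, -57, 0], [-2, -63, 0], [-3, -69, 0], [-3, -75, 0]]
[-0.1, 0.3, 0.5, 0.5, 0.5, 0.5, 0.5, 0.5, 0.5, 0.5, 0.5, 0.5]
q end 0.587
```

View pics/wrist3.png

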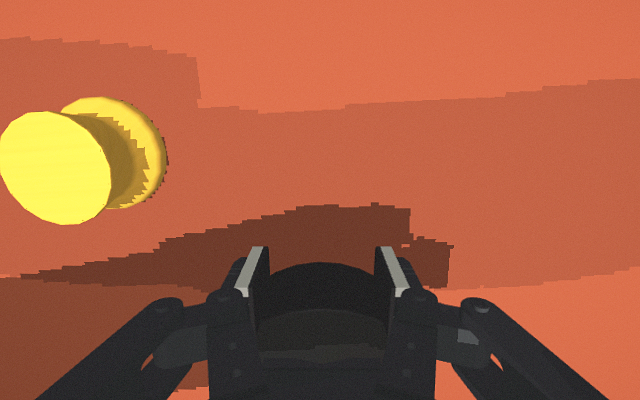

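Disc is centred in the cradle (dark ellipse top at (320,262)), and clear of the bell mould.

>>> {"name": "jog_arm", "arguments": {"translation": [[-1, -9, 0], [-1, -15, 0], [-1, -21, 0], [-2, -27, 0], [-2, -33, 0], [-2, -39, 0], [-3, -45, 0], [-3, -51, 0], [-3, -57, 0], [-3, -63, 0], [-4, -69, 0], [-4, -75, 0]], "turn": [0, 0.3, 0.5, 0.5, 0.5, 0.5, 0.5, 0.5, 0.5, 0.5, 0.5, 0.5]}}

```text
clock: 13.68
position: [0.4648, -0.1709, 0.0105]
ee_rot: [0.722, 0.692, -0.001, 0.002]
ft_force: [2.5, 8.6, 0.1]
grip_width: 0.588
```

```bash
python3 - <<'E'
from plan import *
disc();disc("scene");rows(.587,.003)
p=manip.camera("scene");cv2.imwrite("pics/sc4.png",cv2.resize(cv2.cvtColor(p["frame"],cv2.COLOR_RGB2BGR)[180:330,150:350],None,fx=4,fy=4,interpolation=cv2.INTER_CUBIC))
E
```

```text
wrist disc [ 0.4631 -0.2274] ahead 0.0552 left 0.0006 0.7
scene disc [ 0.4605 -0.2307] ahead 0.0586 left -0.0019 0.6
clock 13.8833 P [ 0.4649 -0.1722  0.0105] h -92.4 F [ 2.6  2.7 -1.8]
[[0, -3, 0], [0, -6, 0], [0, -9, 0], [0, -12, 0], [-1, -15, 0], [-1, -18, 0], [-1, -21, 0], [-1, -24, 0], [-2, -27, 0], [-2, -30, 0], [-2, -33, 0], [-3, -36, 0]]
[-0.1, -0.1, -0.1, -0.1, -0.1, -0.1, -0.1, -0.1, -0.1, -0.1, -0.1, -0.1]
q end 0.623
```

View pics/sc4.png

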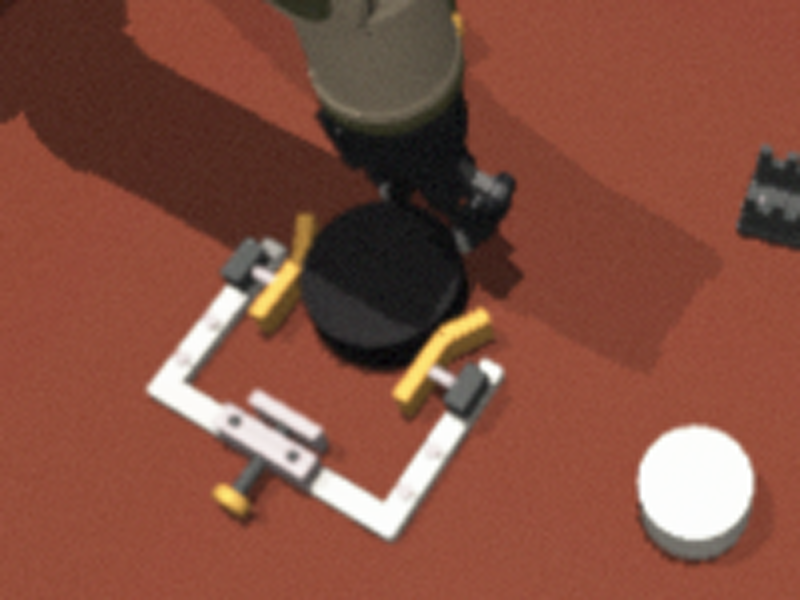

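>>> {"name": "jog_arm", "arguments": {"translation": [[0, -3, 0], [0, -6, 0], [0, -9, 0], [0, -12, 0], [0, -15, 0], [0, -18, 0], [0, -21, 0], [0, -24, 0], [0, -27, 0]], "turn": [0, 0, 0, 0, 0, 0, 0, 0, 0]}}

```text
clock: 14.68
position: [0.4651, -0.1971, 0.0105]
ee_rot: [0.721, 0.693, -0.0, 0.002]
ft_force: [1.8, 10.5, 1.6]
grip_width: 0.583
```

```bash
python3 - <<'E'
from plan import *
disc();disc("scene");rows(.587,.003)
E
```

```text
wrist disc [ 0.4641 -0.2522] ahead 0.0544 left 0.0012 0.87
scene disc [ 0.4616 -0.2604] ahead 0.0627 left -0.0009 0.84
clock 14.8833 P [ 0.4651 -0.1978  0.0105] h -92.4 F [ 1.5  6.6 -0.1]
[[0, 22, 0], [0, 19, 0], [0, 16, 0], [-1, 13, 0], [-1, 10, 0], [-1, 7, 0], [-1, 4, 0], [-2, 1, 0], [-2, -2, 0], [-2, -5, 0], [-3, -8, 0], [-3, -11, 0]]
[-0.1, -0.1, -0.1, -0.1, -0.1, -0.1, -0.1, -0.1, -0.1, -0.1, -0.1, -0.1]
q end 0.623
```

```bash
python3 - <<'E'
from plan import *
p=manip.camera("scene")
im=cv2.resize(cv2.cvtColor(p["frame"],cv2.COLOR_RGB2BGR)[200:320,170:310],None,fx=5.5,fy=5,interpolation=cv2.INTER_CUBIC)
q=(.45945,-.2687,-.0433)
def pt(x,y,z):
    c,s=np.cos(q[2]),np.sin(q[2]);u=proj(p,[q[0]+c*x-s*y,q[1]+s*x+c*y,z]);return (int((u[0]-170+.5)*5.5),int((u[1]-200+.5)*5))
def line(L,col): cv2.polylines(im,[np.array([pt(*a) for a in L])],False,col,1)
for sx in(-1,1): line([(sx*.05,-.026,.032),(sx*.05,.022,.032),(sx*.0656,.048,.032)],(0,255,0))
line([(-.095,.027,.014),(-.095,-.098,.014),(.095,-.098,.014),(.095,.027,.014)],(255,255,0))
a=np.linspace(0,6.3,60)
line([(.052*np.cos(t),.0145+.052*np.sin(t),.04) for t in a],(0,0,255))
cv2.imwrite("pics/ov.png",im)
E
```

```text
(no output)
```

View pics/ov.png

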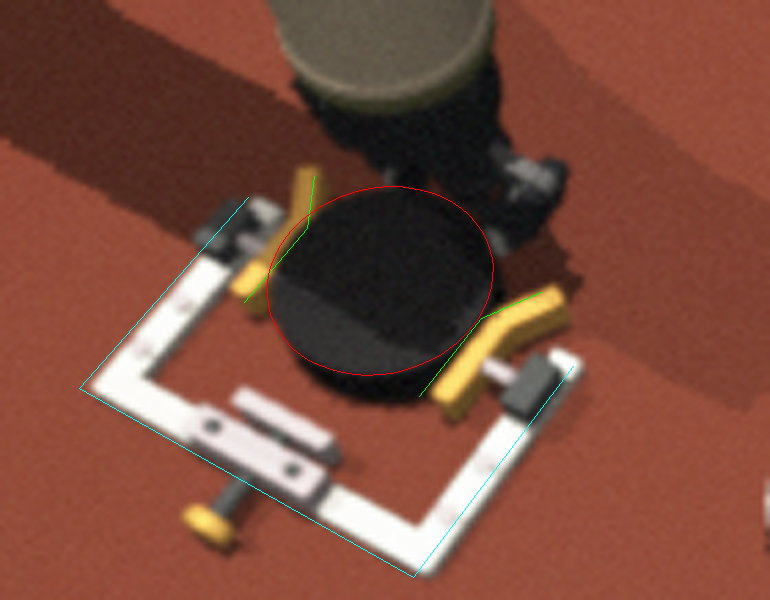

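Overlay: the disc matches the scene picture, but the holder there sits ~3 mm toward +x of my wrist fit, matching the positive fx. I'll back off and close the fingers, so the jaws can centre the disc while a narrow flat pusher drives it.

>>> {"name": "jog_arm", "arguments": {"translation": [[0, 8, 2], [0, 16, 4], [0, 18, 4]], "turn": [0, 0, 0]}}

```text
clock: 15.18
position: [0.4651, -0.1784, 0.0148]
ee_rot: [0.721, 0.693, -0.001, 0.003]
ft_force: [-0.2, 0.1, 0.2]
grip_width: 0.586
```

>>> {"name": "jog_arm", "arguments": {"translation": [[0, 0, 0], [0, 0, 0], [0, 0, 0], [0, 0, 0], [0, 0, 0], [0, 0, 0], [0, 0, 0], [0, 0, 0]], "turn": [0, 0, 0, 0, 0, 0, 0, 0], "grip": 0}}

```text
clock: 15.85
position: [0.4651, -0.1785, 0.0148]
ee_rot: [0.721, 0.693, -0.001, 0.003]
ft_force: [0.2, 0.1, -0.2]
grip_width: -0.002
```

```bash
python3 - <<'E'
from plan import *
o,P,h=state();print(P,h,o["grip_width"],o["ft_force"])
p=manip.camera("scene")
q0=np.array([.4605,-.266,-.0433])
im=cv2.cvtColor(p["frame"],cv2.COLOR_RGB2HSV)
# white frame mask vs model silhouette: fit holder frame (U, z 0..14) by overlap
m=((im[...,1]<40)&(im[...,2]>150)).astype(np.uint8)
roi=np.zeros_like(m);roi[225:325,180:290]=1;m*=roi
from scipy.optimize import minimize
R=[((-.095,-.075),(-.098,.027)),((.075,.095),(-.098,.027)),((-.095,.095),(-.098,-.080))]
def sil(q):
    i=np.zeros(m.shape,np.uint8);c,s=np.cos(q[2]),np.sin(q[2])
    for X,Y in R:
        h=[proj(p,[q[0]+c*x-s*y,q[1]+s*x+c*y,z]) for x in X for y in Y for z in (0,.014)]
        cv2.fillConvexPoly(i,cv2.convexHull(np.float32(h)*16).astype(np.int32),1,shift=4)
    return i
f2=lambda q:(sil(q)!=m).sum()
best=min((minimize(f2,q0+d,method="Nelder-Mead",options=dict(initial_simplex=[q0+d,q0+d+[.004,0,0],q0+d+[0,.004,0],q0+d+[0,0,.04]])) for d in ([0,0,0],[.003,.003,0],[-.003,-.002,.02],[.003,-.003,-.02])),key=lambda r:r.fun)
print("holder scene fit",best.x,best.fun,m.sum(),f2([.45945,-.2687,-.0433]))
for n in range(2):
    o=manip.outline_of(p,"marver")
    if o: print(o[0]["confidence"],o[0]["extent"]);break
mm=o[0]["mask"].astype(np.uint8);cs=max(cv2.findContours(mm,0,1)[0],key=cv2.contourArea)
disc("scene");disc()
ys,xs=np.nonzero(mm);print(at(p,(xs.mean(),ys.mean()),.02))
E
```

```text
[ 0.46510512 -0.17846269  0.01481923] -92.30482393333551 -0.002389598830445117 [ 0.17869276  0.06985157 -0.21151671]
holder scene fit [ 0.46056758 -0.26361323 -0.04612729] 716.0 965 874
0.89 [217.7, 240.9, 262.4, 282.0]
scene disc [ 0.4612 -0.2536] ahead 0.0753 left -0.0009 0.91
wrist disc [ 0.4628 -0.2546] ahead 0.0762 left 0.0008 0.81
[ 0.45890442 -0.25628997]
```

>>> {"name": "jog_arm", "arguments": {"translation": [[0, -2, -2], [-1, -5, -3], [-1, -8, -3], [-1, -11, -3], [-1, -13, -3], [-1, -15, -3], [-1, -17, -3], [-1, -19, -3], [-1, -21, -3], [-1, -22, -3], [-1, -23, -3], [-1, -24, -3]], "turn": [0, 0, 0, 0, 0, 0, 0, 0, 0, 0, 0, 0]}}

```text
clock: 17.15
position: [0.4647, -0.1998, 0.0118]
ee_rot: [0.72, 0.694, 0.0, 0.002]
ft_force: [0.9, 10.0, 2.3]
grip_width: 0.002
```

```bash
python3 - <<'E'
from plan import *
o,P,h=state();print(P,h,o["ft_force"]);disc("scene");disc()
E
```

```text
[ 0.46465215 -0.19980268  0.01178796] -92.17267840267766 [0.87269407 9.95705884 2.31765329]
scene disc [ 0.4614 -0.2703] ahead 0.0703 left -0.0005 0.87
wrist disc [ 0.4633 -0.261 ] ahead 0.0609 left 0.001 0.9
```

>>> {"name": "jog_arm", "arguments": {"translation": [[0, -2, 0], [0, -3, 0], [0, -4, 0], [0, -5, 0], [0, -6, 0], [0, -7, 0], [0, -8, 0], [0, -9, 0], [0, -10, 0]], "turn": [0, 0, 0, 0, 0, 0, 0, 0, 0]}}

```text
clock: 18.1
position: [0.4652, -0.2074, 0.0118]
ee_rot: [0.72, 0.694, 0.001, 0.001]
ft_force: [0.4, 9.7, 3.2]
grip_width: 0.0
```

>>> {"name": "jog_arm", "arguments": {"translation": [[0, -2, 0], [0, -3, 0], [0, -4, 0], [0, -4.5, 0], [0, -5, 0], [0, -5.5, 0]], "turn": [0, 0, 0, 0, 0, 0]}}

```text
clock: 18.6
position: [0.4656, -0.21, 0.0117]
ee_rot: [0.719, 0.695, 0.002, -0.001]
ft_force: [0.3, 11.0, 3.4]
grip_width: 0.003
```

>>> {"name": "jog_arm", "arguments": {"translation": [[0, -2, 0], [0, -3, 0], [0, -3.5, 0], [0, -4, 0], [0, -4.5, 0], [0, -5, 0]], "turn": [0, 0, 0, 0, 0, 0]}}

```text
clock: 19.1
position: [0.4661, -0.2121, 0.0117]
ee_rot: [0.718, 0.696, 0.003, -0.002]
ft_force: [-0.5, 11.0, 3.4]
grip_width: -0.002
```

>>> {"name": "jog_arm", "arguments": {"translation": [[0, -2, 0], [0, -3, 0], [0, -3.5, 0], [0, -4, 0], [0, -4.5, 0]], "turn": [0, 0, 0, 0, 0]}}

```text
clock: 19.52
position: [0.4665, -0.2136, 0.0117]
ee_rot: [0.717, 0.697, 0.004, -0.003]
ft_force: [-1.0, 12.2, 5.5]
grip_width: 0.005
```

>>> {"name": "jog_arm", "arguments": {"translation": [[-0.5, -2, 0], [-1, -3, 0], [-1, -3.5, 0], [-1, -4, 0], [-1, -4.5, 0]], "turn": [0, 0, 0, 0, 0]}}

```text
clock: 19.93
position: [0.466, -0.2151, 0.0117]
ee_rot: [0.716, 0.698, 0.005, -0.004]
ft_force: [0.3, 11.9, 4.5]
grip_width: 0.003
```

```bash
python3 - <<'E'
from plan import *
disc("scene");disc()
o,P,h=state();print(P,h,o["ft_force"])
E
```

```text
scene disc [ 0.4614 -0.2832] ahead 0.0681 left -0.0028 0.58
wrist disc [ 0.4647 -0.2794] ahead 0.0641 left 0.0004 0.95
[ 0.46601104 -0.21527388  0.01170687] -91.52720470297126 [ 0.38369633 11.30187846  4.14080881]
```

>>> {"name": "jog_arm", "arguments": {"translation": [[-0.5, -2, 0.5], [-0.5, -3, 1], [-0.5, -3.5, 1], [-0.5, -4, 1], [-0.5, -4.5, 1]], "turn": [-0.3, -0.6, -0.6, -0.6, -0.6]}}

```text
clock: 20.55
position: [0.4654, -0.2159, 0.0121]
ee_rot: [0.719, 0.695, 0.007, -0.007]
ft_force: [0.0, 14.2, -0.0]
grip_width: -0.0
```

>>> {"name": "jog_arm", "arguments": {"translation": [[-0.5, -2, 0.5], [-0.5, -3, 0.5], [-0.5, -3.5, 0.5], [-0.5, -4, 0.5], [-0.5, -4.5, 0.5]], "turn": [-0.3, -0.3, -0.3, -0.3, -0.3]}}

```text
clock: 20.97
position: [0.4651, -0.2158, 0.0121]
ee_rot: [0.72, 0.694, 0.008, -0.009]
ft_force: [-0.2, 18.7, 4.3]
grip_width: 0.003
```

Tool stopped advancing at y≈-0.2159 while force rose from 11 to 18.7 N: the disc is on the stop. A slightly firmer hold, then check.

>>> {"name": "jog_arm", "arguments": {"translation": [[0, -2.5, 0.5], [0, -3.5, 0.5], [0, -4.2, 0.5], [0, -4.6, 0.5], [0, -4.7, 0.5], [0, -4.7, 0.5], [0, -4.7, 0.5]], "turn": [0, 0, 0, 0, 0, 0, 0]}}

```text
clock: 21.55
position: [0.4651, -0.2156, 0.0121]
ee_rot: [0.718, 0.695, 0.009, -0.012]
ft_force: [-1.3, 18.2, 4.6]
grip_width: 0.007
```

```bash
python3 - <<'E'
from plan import *
o,P,h=state();print(P,h,o["ft_force"])
disc("scene");disc()
o,P,h=state();print(P,h,o["ft_force"],o["clock"])
E
```

```text
[ 0.46506262 -0.21559459  0.01208961] -91.8604699955291 [-1.34978662 18.16977225  4.56908866]
scene disc [ 0.4552 -0.2871] ahead 0.0718 left -0.0075 0.79
wrist disc [ 0.4621 -0.2797] ahead 0.0642 left -0.0009 0.8
[ 0.46509398 -0.21559405  0.01209897] -91.86236209662782 [-1.10892863 18.07333959  5.01902368] 21.75
```

>>> {"name": "jog_arm", "arguments": {"translation": [[0, -2.5, 0.3], [0, -3.5, 0.3], [0, -4.4, 0.3], [0, -4.9, 0.3], [0, -5.3, 0.3], [0, -5.5, 0.3], [0, -5.5, 0.3], [0, -5.5, 0.3]], "turn": [0, 0, 0, 0, 0, 0, 0, 0]}}

```text
clock: 22.42
position: [0.465, -0.2155, 0.0121]
ee_rot: [0.717, 0.697, 0.011, -0.015]
ft_force: [-2.9, 21.2, 8.8]
grip_width: -0.004
```

```bash
python3 - <<'E'
from plan import *
for i in range(3): manip.camera("top")
o,P,h=state();print(P,h,o["ft_force"],o["clock"])
E
```

```text
[ 0.46500185 -0.21548761  0.01209939] -91.62249511230623 [-3.78753575 20.86118384  8.88136931] 22.5667
```

>>> {"name": "jog_arm", "arguments": {"translation": [[0, -3, 0], [0, 0, 0], [0, 3, 0], [0, 8, 0], [1, 18, 0], [2, 30, 0], [2, 45, 0], [2, 60, 10], [2, 70, 40], [2, 70, 75], [2, 70, 110], [2, 70, 130]], "turn": [0, 0, 0, 0, 0, 0, 0, 0, 0, 0, 0, 0]}}

```text
clock: 23.57
position: [0.4682, -0.1442, 0.1457]
ee_rot: [0.716, 0.698, 0.011, -0.013]
ft_force: [0.4, -0.1, -0.0]
grip_width: -0.004
```

>>> {"name": "jog_arm", "arguments": {"translation": [[0, -10, 35], [0, -20, 70], [0, -30, 105], [0, -40, 140], [0, -50, 170], [0, -50, 180], [0, -50, 180]], "turn": [0, 0, 0, 0, 0, 0, 0]}}

```text
clock: 24.15
position: [0.4694, -0.1939, 0.3283]
ee_rot: [0.716, 0.697, 0.012, -0.011]
ft_force: [-0.2, 0.8, -0.1]
grip_width: 0.003
```

```bash
python3 - <<'E'
from plan import *
o,P,h=state();print(P,h,o["ft_force"],o["clock"])
disc("scene")
p=manip.camera("wrist")
for n in ["marver","seat","stop","jaw_a"]: print(n,[(np.round(r["at"]),np.round(at(p,r["at"]),4),round(r["confidence"],2)) for r in manip.pinpoint(p,n)[:2]])
c=[int(v) for v in proj(p,[.459,-.28,0])];print(c)
x0,y0=max(c[0]-110,0),max(c[1]-85,0)
cv2.imwrite("pics/fin.png",cv2.resize(cv2.cvtColor(p["frame"],cv2.COLOR_RGB2BGR)[y0:y0+170,x0:x0+220],None,fx=3.5,fy=3.5,interpolation=cv2.INTER_CUBIC));print(x0,y0)
E
```

```text
[ 0.46937813 -0.19390072  0.32834513] -91.53265341598934 [-0.1687441   0.81817149 -0.10622821] 24.15
scene disc [ 0.4646 -0.2834] ahead 0.0903 left -0.0014 0.93
marver [(array([319., 216.]), array([ 0.4613, -0.2791]), 0.67)]
seat []
stop []
jaw_a []
[317, 216]
207 131
```

View pics/fin.png

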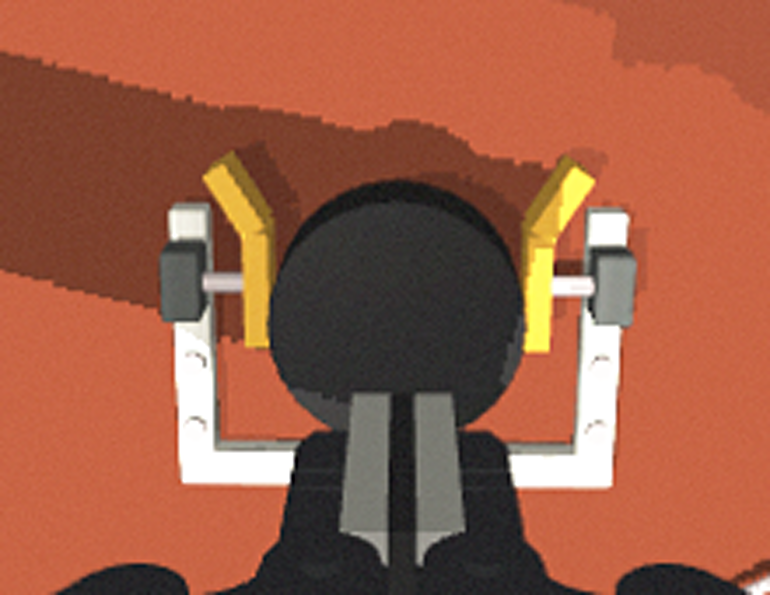

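Disc is centred between the jaws (edges 270/525, frame edges about 175/618, both jaw rods showing about 40 px) and the gripper is clear. Handing in.

```bash
python3 -c "
from workcell import manip
print(manip.hand_in(), manip.get_obs()['clock'])"
```

```text
the job is handed in; nothing more can be done
the job is handed in; nothing more can be done
```

I pushed the marver round the tool block and rod rest, slid it into the holder and pressed it against the stop, then retracted and handed in at about 24 s on the robot clock. I cradled it between part-open fingers for the route. For the last stretch I closed the fingers so the jaws could centre it.

- **Pressing:** the tool stopped advancing at y ≈ -0.2155 m while the force along the push rose from 10–12 N of sliding to about 21 N. That puts an estimated 8–11 N on the stop, held for about 0.4 s. The tool also pressed slightly down on the disc by then, so its share of friction is uncertain by a few newtons.
- **Final position:** the last wrist picture shows the marver centred between equally displaced jaws, to within about 1 mm. The gripper was clear, with wrist force about zero.
- **Obstacles:** the planned path kept at least 26 mm between the marver's edge and both the tool block and the rod rest. No unexpected force showed up, but I did not re-measure the things on the bench at the end.
- **Not verified:** the contact left on the stop after release could not be seen, because the fingers hid it. I rely on jaw friction holding it there.
- **Disagreement:** the cameras differed by about 3–5 mm on where the holder stands, and by up to 7 mm on the disc while it was being pressed. That is why I let the jaws centre the marver and found the stop by force.

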